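Set a weekly blister card over the tote's edge for tearing off one row

TASK

With the fingertips, push the big weekly blister card across the tote's lid toward the robot's right until just its end row of pockets hangs out past the lid's short edge and the tear line behind that row lies along the edge, so that a colleague can snap the row off there. Then press the card down onto the lid with a fingertip and finish while still holding it pressed down. Do not pick the card up at any moment, and leave the other things on the lid where they are.

Things in the scene. Friction and masses are not known exactly. Their poses are not given: they have to be found in the camera images.
- tote: Storage tote, black body and flat yellow lid, fixed. The lid is 440 mm (its x) by 640 mm (its y); its smooth top is 150 mm above the work surface. Origin: centre of the underside, on the work surface. z up; y along the lid's length. Its -y short edge, on the robot's right, is the one the card goes over. Yaw within 0.15 rad of 0 (axes parallel to the world's).
- lid_edge (a point): Middle of that right-hand short edge of the lid, at the lid's top face (tote frame 0, -320, 150 mm). Axes parallel to the tote's: -y points outward over the drop, x along the edge.
- card: Weekly blister card lying flat on the lid, pockets up: stiff white board 216 mm long (its x), 110 mm wide (y), 4 mm thick, 55 to 100 g, with 7 rows of 4 clear pockets 6 mm high. Origin: centre of the underside; z up. Its +x end leads: it points at the right-hand lid edge, up to 0.3 rad askew, and starts 45 to 145 mm short of it. Rows are 26 mm apart from the +x end, a dark tear line behind each.
- tear_left (a point): End of the first tear line on the card's +y long side, on the board's top face (card frame 82, 55, 4 mm). The line crosses the card 26 mm from its +x end. Pockets are 15 mm long along x, centred in their rows.
- tear_right (a point): Other end of the first tear line, on the card's -y long side (card frame 82, -55, 4 mm).
- panel (a point): Middle of the bare label panel that fills the last 34 mm of the card at its -x end, on its top face (card frame -91, 0, 4 mm): a flat place, 34 by 110 mm, to press on.
- tall_bottle: White closed tablet bottle standing on the lid, 58 mm across, 108 mm high; on the robot's side of the card, near the right-hand edge. Origin: centre of the underside. Leave it alone.
- small_bottle: White closed jar standing on the lid, 38 mm across, 58 mm high; on the far side of the card. Origin: centre of the underside. Leave it alone.
- screw_cap: Bottle cap lying open side up on the lid, 48 mm across, 17 mm high; on the far side of the card, near the right-hand edge. Origin: centre of the underside. Leave it alone.
- counting_spatula: Flat white tablet-counting spatula lying along the lid's far side, 185 mm long, 32 mm wide at the blade, 6 mm high. Origin: underside, where blade (+x, 100 mm) and handle (-x, 85 mm) meet. Leave it alone.
- tablet_strip: Small foil strip of 10 round tablets, 105 by 42 mm, 8 mm high, lying on the robot's side of the lid. Origin: centre of the underside. Not the weekly card; leave it alone.
- bag_carton: Closed dispenser carton of bags, 200 by 75 mm, 65 mm high (80 mm with the bag showing), standing at the left end of the lid. Origin: centre of the underside. Leave it alone.
- amber_bottle: Brown closed bottle, 52 mm across, 85 mm high, standing at the left end of the lid. Origin: centre of the underside. Leave it alone.
Things that resemble listed ones, but are neither listed nor needed, are in the scene too. Of the things shaped like the card, the white one is meant.

How it is judged (in metres and radians):
At the end, for the whole second after the job is handed in: Both ends of the first tear line lie within 6 mm of the vertical plane of the lid's right-hand short edge, so only the end row hangs out; the card lies flat (within 0.05 rad) and still on the lid; the fingers press on it with more than 1.5 N, so that it bears on the lid with more than 2.5 N (y of tear_left in the frame of lid_edge between -0.006 and 0.006 m and y of tear_right in the frame of lid_edge between -0.006 and 0.006 m and y of card in the frame of tote above -0.3 m and angle between card's own z axis and vertical below 0.05 rad and linear speed of card below 0.01 m/s and contact force between the fingers and card above 1.5 N and contact force between card and tote above 2.5 N); the arm keeps its last pose, push and grip.
It fails at once if the card is lifted off the lid (by more than 15 mm) or tipped by more than 0.25 rad (z of card in the frame of tote above 0.165 m or angle between card's own z axis and vertical above 0.25 rad).
It fails at once if another thing on the lid is shifted by more than 20 mm (distance of any of tall_bottle, small_bottle, screw_cap, counting_spatula, tablet_strip, bag_carton, amber_bottle from where it was at the start of the episode above 0.02 m).
It also fails if it takes over 48 s, if anything falls off the work surface, if the arm or the gripper's body presses on something with over 40 N, if the wrist force passes 120 N, or if a joint passes its speed limit or range.

ROBOT

A 6-joint arm with a two-finger parallel gripper is mounted at the origin on the work surface. World frame = base frame: x ahead of the robot, y to its left, z up, the work surface at z = 0. Lengths are in mm, angles in rad, forces in N, time in s.
With the tool pointing down it reaches from about 275 to 750 mm from the base axis. Payload 10.2 kg.
Tool frame: the origin (TCP) lies midway between the tips of the shut fingers; the grasp point (between the pads) lies 19 mm behind it; z points along the fingers, y is the line along which they close (so a half turn about z gives the same grasp; the last joint's range is limited). The gripper opens to 85 mm and grips with 20 to 120 N. Pads are 22 mm wide; open, the fingers measure 114 mm over their backs; the gripper's body (76 mm by 85 mm) begins 54 mm behind the grasp point. The pads swing forward as they close: fully open they stand 13 mm farther back than shut.
Start: joints at [-0.223, 0.313, 1.498, -0, 1.331, -0.223], TCP at [525.006, -0.013, 231.294] pointing down, gripper open.
Joint ranges: [-2.94, 2.94], [-0.97, 2.17], [0.19, 2.56], [-1.23, 4.37], [0.02, 3.11], [-2.88, 2.88]. Speed limits (rad/s): [2.39, 2.39, 3.01, 3.14, 3.14, 3.14].

INTERFACE

Orientations are given as a unit quaternion [w, x, y, z].
In Python, from rig import ctrl gives the robot as it stands.
- The arm moves only by the tool send_rows, never from a script. Its argument "targets" is a list of rows, each a list of 7 numbers: the closure, from -1 (fully open) to 1 (shut), so that 0 is half open, then the shift along the tool's x, y, z in m, then the turn, a rotation vector about the tool's x, y, z in rad. In form: [[claw, dx, dy, dz, ax, ay, az], ...]. A call has exactly 10 rows; each row shifts and turns the commanded pose from where the row before left it, along the tool's axes as they then stand; what a row does not reach is not made up. A row lasts 1/8 s, in which the tool goes at most 62.5 mm and 10.7 degrees, less where a joint would pass 70% of its speed; a pose out of reach is approached as far as the arm can. A call with a gripper value outside its range is refused whole. The fingers move at their own pace and stop on an object; "squeeze" is the grip in N (left out, the last holds). Time passes only in rows, so rows that do not move let the fingers close, or fill a call up. It gives the time, the measured TCP pose, the force, the opening and the grip force at its end, in the units of the state.
- ctrl.sense(): the state, without advancing time (a new reading comes with each control period).
- ctrl.capture(name): name is "scene" or "side" or "wrist"; returns a dict with "img" (384x512x3 uint8, red, green, blue), "camera_matrix" (3x3 intrinsics, pixels), "R" (3x3) and "t" (3): a world point X has camera coordinates R X + t. Camera axes: x right, y down, z forward; pixel columns grow to the right and rows downward; lengths in mm; the calibration is good to about 2 mm. The wrist camera is an equidistant fisheye: a pixel r from the principal point sees the ray r / f radians off the axis. A picture is of the moment at which its call begins. There is no depth.
- ctrl.finish_job(): hands the job in; it is judged then, once.
Trained networks look in a picture, given as the dict that the camera call returned (one of the last four; its "shot" number tells which), for a name from the list of things; names that differ only in an ending like _2 or _b are one class to them, and where a whole thing is asked for, a point or a joint stands for the part that bears it (a point fixed in the world has none). Each returns a list of dicts, best first, with "score" (0 to 1); they miss things now and then, are a little off and sometimes report something else, mostly with a low value. They report only what shows in the picture. A call takes as long as a camera call. They do not tell look-alikes from the thing itself.
- ctrl.boxes_of(query, picture): "extent" ([left, top, width, height] in pixels, round what is visible of it).
- ctrl.landmark_of(query, picture): "point" ([column, row] in pixels: a listed point, or the origin of a listed thing).
The state is a dict: "time_s": time; "joints": joint angles; "dq": joint speeds; "tau": joint torques, N m; "eef_pos": TCP position; "ee_rot": TCP orientation; "force": force on the tool from outside, world axes, zero at the start; "wrist_torque": the same for the moment, N m; "grip_width": opening from 0.0 (shut) to 1.0 (fully open); "grip_force": force on a finger pad.
Only numpy, scipy, OpenCV 4.12 (cv2) and the standard library are available. Lean on these libraries where they do the work, as an engineer would, in place of code of your own. Each camera call takes 0.05 s, during which the arm holds its last target. There are 200 camera calls.

## Working session

There is one attempt and no reset: what is moved stays moved. The work goes in short steps, Python scripts to look and compute and a tool call to move; the robot and the scene stay as the last step left them, time stands still between calls to the robot, and variables do not carry over. Pictures are saved under pics/ and viewed, at most 10 in all, crops included, and the job is handed in when it is done.

Besides the shell and the picture viewer there is one more tool, called after ">>>" as a command line: name --pt "numbers of a row" for each row, then --argument value for the rest. send_rows: Moves the arm, as the interface text tells. Its arguments: {"type":"object","properties":{"targets":{"type":"array"},"squeeze":{"type":"number"}},"required":["targets"]}

```bash
mkdir -p pics; ls; cat > h.py <<'E'
import numpy as np, cv2
from rig import ctrl
def ray(p,c):
    K=np.array(c["camera_matrix"]);R=np.array(c["R"]);t=np.array(c["t"])
    d=R.T@np.linalg.inv(K)@[p[0],p[1],1]; return -R.T@t,d
def onz(p,c,z):
    o,d=ray(p,c); return o+d*(z-o[2])/d[2]
def proj(X,c):
    q=np.array(c["R"])@X+np.array(c["t"]); q=np.array(c["camera_matrix"])@q; return q[:2]/q[2]
E
python3 - <<'E'
from h import *
s=ctrl.capture("scene"); d=ctrl.capture("side")
for n,c in(("scene",s),("side",d)):
    cv2.imwrite(f"pics/{n}0.png",cv2.resize(c["img"][:,:,::-1],(768,576),interpolation=cv2.INTER_CUBIC))
    for q,z in (("card",150),("tear_left",154),("tear_right",154),("panel",154),("lid_edge",150),("tall_bottle",150),("screw_cap",150),("small_bottle",150),("tablet_strip",150),("tote",0)):
        print(n,q,[(np.round(r["point"]),round(r["score"],2),np.round(onz(r["point"],c,z))[:2]) for r in ctrl.landmark_of(q,c)[:3]])
print(ctrl.sense())
E
```

```text
pics
scene card [(array([321., 152.]), 0.95, array([343., 286.])), (array([227., 198.]), 0.79, array([546.,  10.]))]
scene tear_left [(array([200., 212.]), 0.79, array([601., -60.])), (array([318., 133.]), 0.65, array([256., 282.]))]
scene tear_right [(array([342., 139.]), 0.77, array([281., 358.])), (array([198., 186.]), 0.68, array([505., -78.]))]
scene panel [(array([261., 200.]), 0.87, array([552., 105.]))]
scene lid_edge [(array([144., 208.]), 0.66, array([ 589., -215.]))]
scene tall_bottle [(array([194., 157.]), 0.59, array([ 381., -110.]))]
scene screw_cap [(array([166., 265.]), 0.82, array([ 766., -121.]))]
scene small_bottle [(array([218., 265.]), 0.77, array([760.,   6.]))]
scene tablet_strip [(array([276., 157.]), 0.68, array([370., 144.]))]
scene tote [(array([192., 159.]), 0.31, array([ 237., -154.]))]
side card [(array([254., 170.]), 0.87, array([569.,   2.])), (array([210., 148.]), 0.28, array([762.,   7.]))]
side tear_left [(array([258., 156.]), 0.96, array([605., -57.])), (array([329., 354.]), 0.87, array([ 45., 375.]))]
side tear_right [(array([286., 172.]), 0.9, ar
[... 687 characters left out ...]
)]
{'time_s': 1.1, 'joints': array([-2.23378223e-01,  3.12883799e-01,  1.49772608e+00,  1.53899022e-05,
        1.33102407e+00, -2.23368068e-01]), 'dq': array([ 0.00121845, -0.00062492, -0.00034523,  0.00085261, -0.00011307,
        0.00140018]), 'tau': array([ 5.58880720e-05, -4.12177420e+01, -2.59903979e+01, -1.55361358e-04,
        4.41263492e-04, -1.42506866e-05]), 'eef_pos': array([5.24990378e+02, 5.36715794e-03, 2.31292643e+02]), 'ee_rot': array([-2.14519339e-05,  7.07111664e-01,  7.07101898e-01, -4.67629453e-06]), 'force': array([-0.57593957,  0.1851102 , -0.23333918]), 'wrist_torque': array([-0.03208602,  0.01769769,  0.03903078]), 'grip_force': 0.0, 'grip_width': 1.0037155522366683}
```

View images.

View pics/scene0.png

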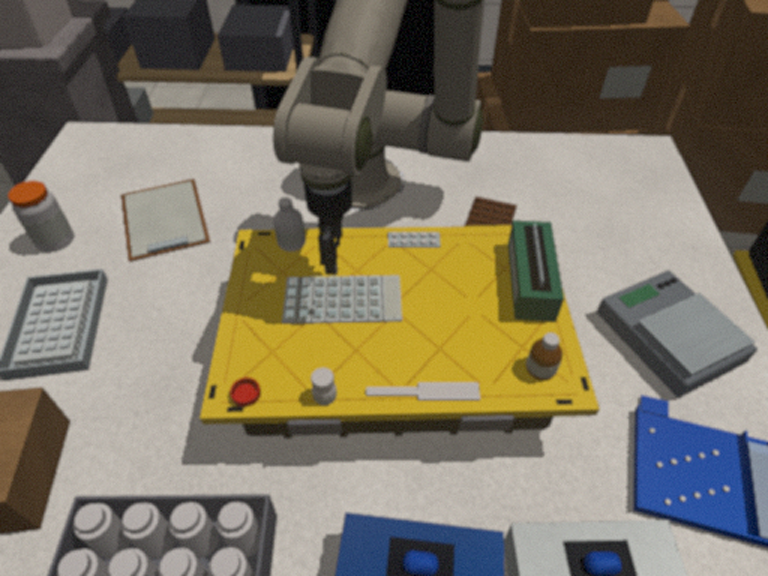

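View pics/side0.png

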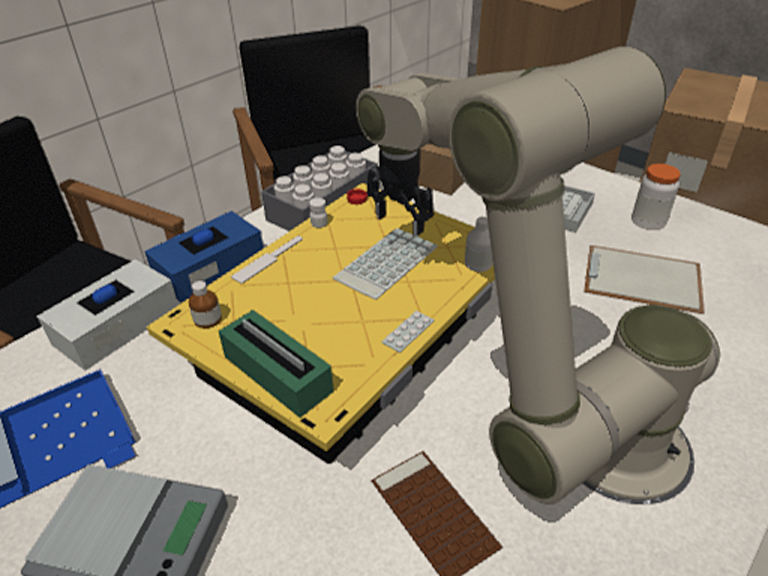

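The scene view shows the white card mid-lid (px ~(285-400, 275-320)), the tall bottle at (290,225), and the cap at (245,390). The side view agrees. The +x end points right (world -y), with the bare panel at (390,298). Next I'll fit the lid edge and check the wrist view.

```bash
cat >> h.py <<'E'
def fz(p,c,z):
    K=np.array(c["camera_matrix"]);R=np.array(c["R"]);t=np.array(c["t"])
    v=np.array([(p[0]-K[0,2])/K[0,0],(p[1]-K[1,2])/K[1,1]]);r=np.hypot(*v)+1e-9
    d=R.T@np.r_[v/r*np.sin(r),np.cos(r)]; o=-R.T@t
    return o+d*(z-o[2])/d[2]
def wrist(tag):
    c=ctrl.capture("wrist")
    cv2.imwrite(f"pics/{tag}.png",cv2.resize(c["img"][:,:,::-1],(768,576),interpolation=cv2.INTER_CUBIC))
    for q,z in (("tear_left",154),("tear_right",154),("panel",154),("card",150),("lid_edge",150)):
        print(q,[(np.round(r["point"]),round(r["score"],2),np.round(fz(r["point"],c,z),1)[:2]) for r in ctrl.landmark_of(q,c)[:2]])
    return c
def lid(c):
    h=cv2.cvtColor(c["img"],cv2.COLOR_RGB2HSV)
    m=cv2.inRange(h,(20,120,60),(35,255,255))
    k=max(cv2.findContours(m,cv2.RETR_EXTERNAL,cv2.CHAIN_APPROX_NONE)[0],key=cv2.contourArea)
    return k[:,0,:]
E
python3 - <<'E'
from h import *
c=ctrl.capture("scene"); k=lid(c)
# left-image edge: leftmost pixel per row
rows=[(k[k[:,1]==r,0].min()-.5,r) for r in range(165,265,3)]
P=np.array([onz(p,c,150)[:2] for p in rows])
f=np.polyfit(P[:,0],P[:,1],1); res=P[:,1]-np.polyval(f,P[:,0])
g=abs(res)<3; f=np.polyfit(P[g,0],P[g,1],1)
print("scene edge y=a x+b",f,"at550",np.polyval(f,550),g.sum(),len(g),np.round(P[[0,-1]]))
wrist("w0")
E
```

```text
scene edge y=a x+b [ 5.55951045e-02 -2.38936736e+02] at550 -208.35942813353378 34 34 [[ 422. -217.]
 [ 766. -196.]]
tear_left [(array([349., 273.]), 0.95, array([610.1, -67.4]))]
tear_right [(array([227., 282.]), 0.75, array([498.9, -75.4]))]
panel [(array([280.,  76.]), 0.79, array([543.1,  98.8])), (array([452., 301.]), 0.46, array([ 750.6, -120.8]))]
card [(array([286., 190.]), 0.66, array([549.6,  10.7]))]
lid_edge []
```

View pics/w0.png

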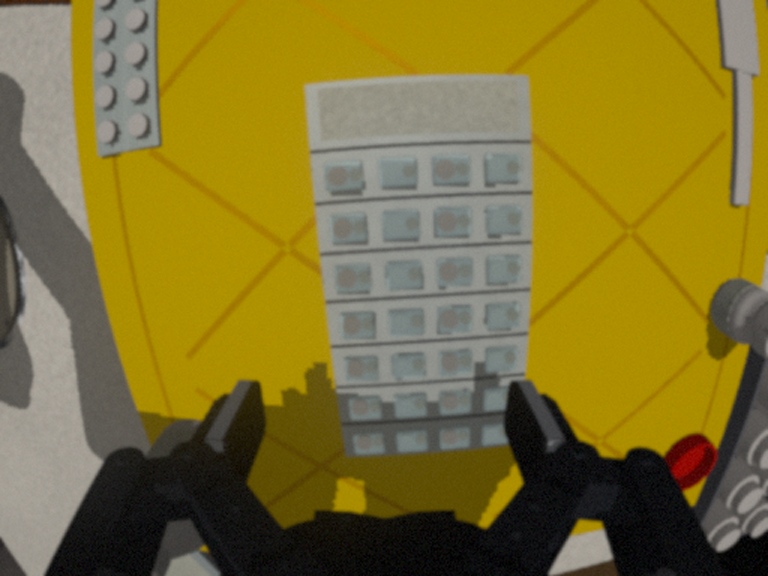

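The wrist view shows the card fully: corners near (305,86), (530,76), (515,448), (345,455), and the first tear line from (343,420) to (517,413). The panel is at the top, and the lid edge shows at (600,530).

```bash
python3 - <<'E'
from h import *
c=ctrl.capture("wrist"); im=c["img"]
pts=dict(bl=(305,86),br=(530,76),fr=(515,448),fl=(345,455),tr=(343,421),tl=(517,413),panl=(311,151),panr=(531,141))
for n,p in pts.items(): print(n,np.round(fz(np.array(p)/1.5,c,154),1)[:2])
# lid edge pixels: last yellow down columns in the right part / left part
h=cv2.cvtColor(im,cv2.COLOR_RGB2HSV); m=cv2.inRange(h,(20,150,40),(35,255,255))
for cols in (range(385,450,8),range(110,140,5)):
    for x in cols:
        r=np.where(m[:,x])[0]
        if len(r): print(x,r.max(),np.round(fz((x,r.max()+.5),c,150),1)[:2])
E
```

```text
bl [487.1 113.4]
br [597.9 121.3]
fr [609.7 -98.1]
fl [ 500.8 -100.6]
tr [500.8 -73.8]
tl [606.7 -70.3]
panl [489.7  80.7]
panr [599.   87.8]
385 355 [ 683.4 -201.4]
393 353 [ 694.1 -199.9]
401 352 [ 705.9 -200.8]
409 306 [ 691.6 -121.7]
417 304 [ 701.8 -120.4]
425 299 [ 710.6 -114.7]
433 300 [ 723.  -118.1]
441 304 [ 737.8 -126.4]
449 295 [ 745.1 -114.5]
110 284 [377.  -89.7]
115 281 [384.1 -85.2]
120 279 [390.6 -82.1]
125 279 [396.4 -81.5]
130 279 [402.1 -81. ]
135 367 [ 371.8 -224.6]
```

>>> send_rows --pt "0 0 0 0 0 0 -0.057" --pt "0 0.0156 0.004 0 0 0 0" --pt "0 0.0156 0.004 0 0 0 0" --pt "0 0.0156 0.004 0 0 0 0" --pt "0 0.0156 0.004 0 0 0 0" --pt "0 0.0156 0.004 0.015 0 0 0" --pt "0 0.0156 0.004 0.015 0 0 0" --pt "0 0 0 0.015 0 0 0" --pt "0 0 0 0.014 0 0 0" --pt "0 0 0 0 0 0 0" --squeeze 20

```text
time_s: 2.75
eef_pos: [543.2, 94.3, 171.1]
ee_rot: [-0.001, 0.687, 0.727, -0.001]
force: [0.1, -0.1, 1.1]
grip_width: 0.499
grip_force: 0.0
```

>>> send_rows --pt "0 0 0 0.003 0 0 0" --pt "0 0 0 0.003 0 0 0" --pt "0 0 0 0.003 0 0 0" --pt "0 0 0 0.002 0 0 0" --pt "0 0 0 0.001 0 0 0" --pt "0 0 0 0.001 0 0 0" --pt "0 0 0 0.001 0 0 0" --pt "0 0 0 0.001 0 0 0" --pt "0 0 0 0 0 0 0" --pt "0 0 0 0 0 0 0"

```text
time_s: 4.0
eef_pos: [543.6, 94.8, 157.3]
ee_rot: [-0.0, 0.687, 0.727, 0.0]
force: [0.4, 0.2, -0.6]
grip_width: 0.499
grip_force: 0.0
```

```bash
python3 - <<'E'
from h import *
wrist("w1"); print(ctrl.sense()["force"])
E
```

```text
tear_left [(array([479., 334.]), 0.64, array([753.6,   4.9]))]
tear_right []
panel [(array([254., 242.]), 0.68, array([542.5,  99.7]))]
card [(array([258., 348.]), 0.76, array([550.1,   9.5]))]
lid_edge []
[-0.16422228  0.54904906  0.02915207]
```

View pics/w1.png

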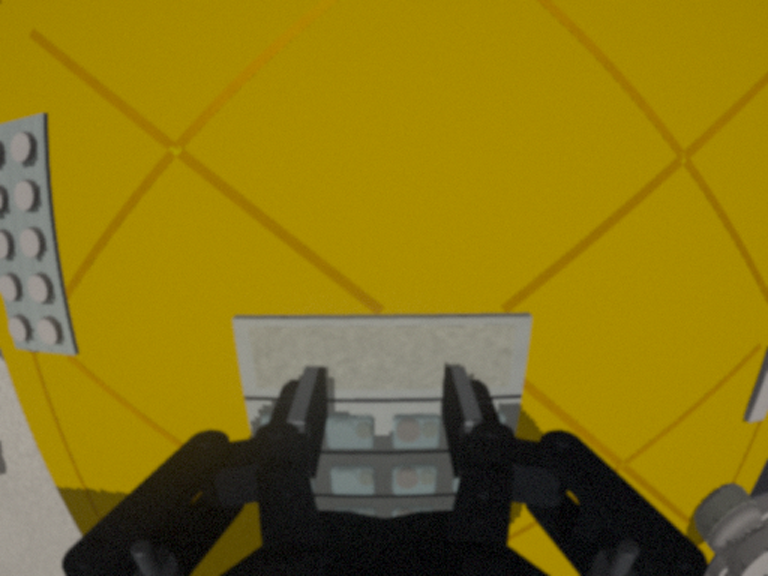

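The card is square to the tool, with both fingers above the panel around (310,390) and (455,390). I'll go lower to find contact.

>>> send_rows --pt "0 0 0 0.001 0 0 0" --pt "0 0 0 0.001 0 0 0" --pt "0 0 0 0.001 0 0 0" --pt "0 0 0 0.001 0 0 0" --pt "0 0 0 0 0 0 0" --pt "0 0 0 0 0 0 0" --pt "0 0 0 0 0 0 0" --pt "0 0 0 0 0 0 0" --pt "0 0 0 0 0 0 0" --pt "0 0 0 0 0 0 0"

```text
time_s: 5.55
eef_pos: [543.6, 94.8, 153.3]
ee_rot: [0.0, 0.687, 0.727, 0.0]
force: [-0.7, -0.4, -0.5]
grip_width: 0.499
grip_force: 0.0
```

>>> send_rows --pt "0 0 0 0.001 0 0 0" --pt "0 0 0 0.001 0 0 0" --pt "0 0 0 0.001 0 0 0" --pt "0 0 0 0 0 0 0" --pt "0 0 0 0 0 0 0" --pt "0 0 0 0 0 0 0" --pt "0 0 0 0 0 0 0" --pt "0 0 0 0 0 0 0" --pt "0 0 0 0 0 0 0" --pt "0 0 0 0 0 0 0"

```text
time_s: 6.8
eef_pos: [543.7, 94.8, 152.1]
ee_rot: [0.001, 0.687, 0.727, 0.0]
force: [-5.8, -0.2, 14.7]
grip_width: 0.494
grip_force: 7.6
```

>>> send_rows --pt "0 0 0 -0.002 0 0 0" --pt "0 0 0 -0.002 0 0 0" --pt "0 -0.002 0 0 0 0 0" --pt "0 -0.003 0 0 0 0 0" --pt "0 -0.005 0 0 0 0 0" --pt "0 -0.006 0 0 0 0 0" --pt "0 -0.006 0 0 0 0 0" --pt "0 -0.006 0 0 0 0 0" --pt "0 -0.006 0 0 0 0 0" --pt "0 -0.006 0 0 0 0 0"

```text
time_s: 8.05
eef_pos: [545.9, 54.5, 154.3]
ee_rot: [-0.0, 0.687, 0.727, -0.0]
force: [-0.5, 0.7, 0.1]
grip_width: 0.497
grip_force: 0.2
```

```bash
python3 - <<'E'
from h import *
wrist("w2"); print(ctrl.sense()["force"])
E
```

```text
tear_left []
tear_right [(array([ 7., 97.]), 0.56, array([387.9, 143.5]))]
panel [(array([255., 240.]), 0.7, array([545. ,  62.6]))]
card [(array([254., 346.]), 0.9, array([549.4, -26.4])), (array([252., 241.]), 0.7, array([543.9,  59.8]))]
lid_edge []
[1.03741303 0.41229288 0.04796654]
```

View pics/w2.png

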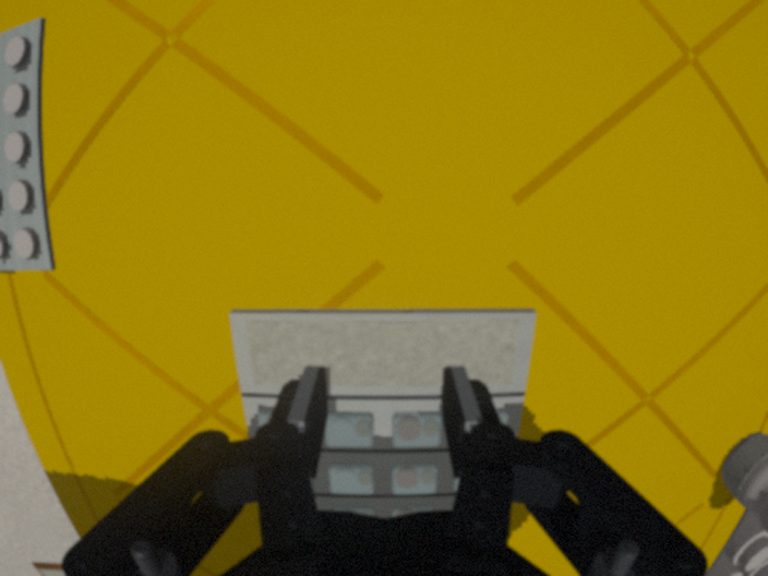

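The card follows the fingers and stays square (back edge level at row 311). I'll continue.

>>> send_rows --pt "0 -0.005 0 0 0 0 0" --pt "0 -0.008 0 0 0 0 0" --pt "0 -0.01 0 0 0 0 0" --pt "0 -0.01 0 0 0 0 0" --pt "0 -0.01 0 0 0 0 0" --pt "0 -0.01 0 0 0 0 0" --pt "0 -0.01 0 0 0 0 0" --pt "0 -0.008 0 0 0 0 0" --pt "0 -0.006 0 0 0 0 0" --pt "0 -0.003 0 0 0 0 0"

```text
time_s: 9.6
eef_pos: [550.5, -25.3, 154.3]
ee_rot: [-0.0, 0.687, 0.727, -0.0]
force: [0.3, 1.0, 0.9]
grip_width: 0.498
grip_force: 0.3
```

```bash
python3 - <<'E'
from h import *
wrist("w3")
for n in("scene","side"):
    c=ctrl.capture(n)
    for q,z in (("tear_left",154),("tear_right",154),("panel",154),("lid_edge",150)):
        print(n,q,[(np.round(r["point"]),round(r["score"],2),np.round(onz(r["point"],c,z))[:2]) for r in ctrl.landmark_of(q,c)[:3]])
    cv2.imwrite(f"pics/{n}_full3.png",c["img"][:,:,::-1])
    x,y=(130,165) if n=="scene" else (220,110)
    cv2.imwrite(f"pics/{n}3.png",cv2.resize(c["img"][y:y+90,x:x+120,::-1],(768,576),interpolation=cv2.INTER_CUBIC))
print(ctrl.sense()["eef_pos"])
E
```

```text
tear_left []
tear_right []
panel [(array([257., 242.]), 0.77, array([550.8, -18.4]))]
card [(array([258., 346.]), 0.62, array([ 556.9, -105. ]))]
lid_edge []
scene tear_left [(array([316., 136.]), 0.72, array([273., 274.])), (array([154., 215.]), 0.6, array([ 617., -181.]))]
scene tear_right [(array([157., 186.]), 0.74, array([ 512., -195.])), (array([344., 142.]), 0.6, array([296., 361.]))]
scene panel [(array([218., 198.]), 0.82, array([551., -15.]))]
scene lid_edge [(array([146., 209.]), 0.79, array([ 594., -210.]))]
side tear_left [(array([329., 356.]), 0.84, array([ 44., 378.])), (array([280., 137.]), 0.61, array([ 622., -195.]))]
side tear_right [(array([290., 382.]), 0.92, array([ 71., 471.])), (array([308., 150.]), 0.78, array([ 498., -190.]))]
side panel [(array([265., 172.]), 0.92, array([532.,  -6.])), (array([267., 312.]), 0.6, array([203., 380.])), (array([237., 132.]), 0.46, array([ 758., -124.]))]
side lid_edge [(array([293., 142.]), 0.78, array([ 572., -206.]))]
[550.4672098  -24.97337517 154.28486697]
```

View pics/scene3.png

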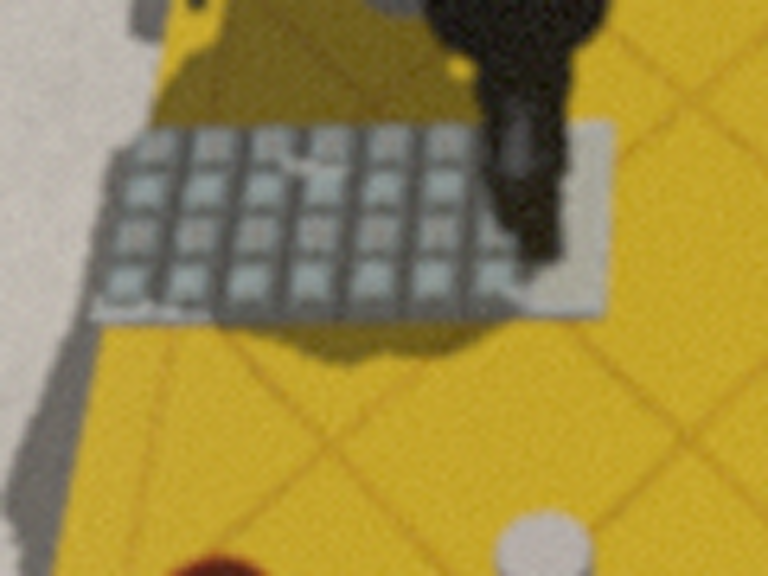

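View pics/side3.png

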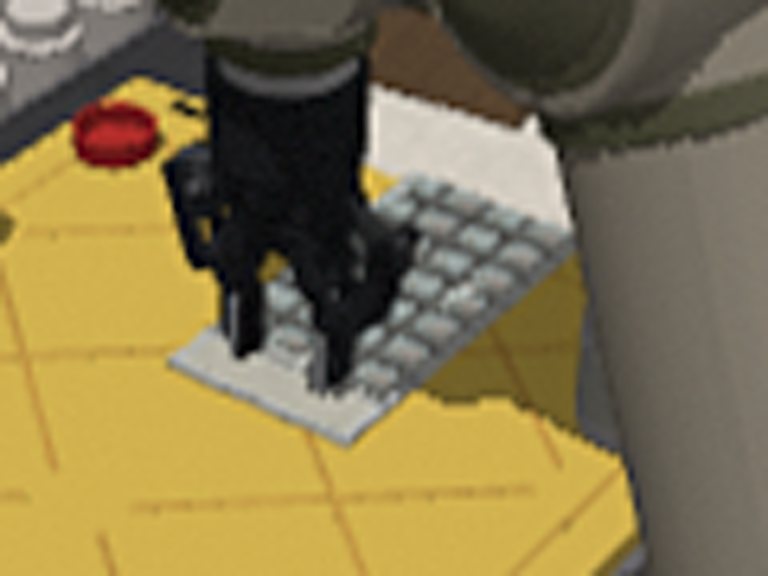

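The scene crop shows the card's front end just past the edge line, which runs from (160,110) to (55,576). The first tear gap runs from about (180,140) to (160,290) and is still inboard.

```bash
python3 - <<'E'
from h import *
c=ctrl.capture("scene"); w=ctrl.capture("wrist")
f=np.array([5.55951e-2,-238.937])
g=lambda p:(p[0],p[1],p[1]-np.polyval(f,p[0]))
for n,p in dict(tear_far=(182,140),tear_near=(160,290),t2far=(240,140),t2near=(220,290),bfar=(613,123),bnear=(605,318),fnear=(93,318)).items():
    q=onz(((p[0]+.5)/6.4+130-.5,(p[1]+.5)/6.4+165-.5),c,154); print(n,np.round(g(q),1))
# edge again from this picture, near side of card
k=lid(c); rows=[(k[k[:,1]==r,0].min()-.5,r) for r in list(range(217,266,2))]
P=np.array([onz(p,c,150)[:2] for p in rows]); print("edge now",np.polyfit(P[:,0],P[:,1],1),np.round(P[::6],1))
# card back edge in wrist image: topmost white row
gr=cv2.cvtColor(w["img"],cv2.COLOR_RGB2HSV)
for x in (170,200,230,256,280,310,340):
    r=np.where(gr[150:240,x,1]<100)[0][0]+150; print(x,r,np.round(fz((x,r-.5),w,154),1)[:2])
print(ctrl.sense()["eef_pos"])
E
```

```text
tear_far [ 512.9 -192.6   17.8]
tear_near [ 599.  -184.    21.7]
t2far [ 511.9 -166.6   43.8]
t2near [ 598.  -158.5   47.2]
bfar [494.7  -0.5 211. ]
bnear [606.4   6.6 211.8]
fnear [ 615.2 -208.9   -4.2]
edge now [ 6.86533594e-02 -2.48089319e+02] [[ 621.2 -204.6]
 [ 661.  -203.3]
 [ 698.7 -199.5]
 [ 734.7 -198.4]
 [ 768.9 -194.9]]
170 208 [503.6  -0.8]
200 208 [5.2e+02 2.0e-01]
230 208 [535.8   1.2]
256 208 [549.2   2. ]
280 208 [561.6   2.7]
310 207 [577.3   4.1]
340 207 [593.6   4.9]
[550.47730264 -25.01300477 154.30803063]
```

>>> send_rows --pt "0 -0.002 0 0 0 0 0" --pt "0 -0.003 0 0 0 0 0" --pt "0 -0.003 0 0 0 0 0" --pt "0 -0.003 0 0 0 0 0" --pt "0 -0.003 0 0 0 0 0" --pt "0 -0.002 0 0 0 0 0" --pt "0 -0.002 0 0 0 0 0" --pt "0 -0.001 0 0 0 0 0" --pt "0 0 0 0 0 0 0" --pt "0 0 0 0 0 0 0"

```text
time_s: 11.75
eef_pos: [551.6, -44.0, 154.3]
ee_rot: [0.0, 0.687, 0.727, -0.0]
force: [0.3, 1.2, 0.8]
grip_width: 0.496
grip_force: 0.0
```

```bash
python3 - <<'E'
from h import *
w=ctrl.capture("wrist"); gr=cv2.cvtColor(w["img"],cv2.COLOR_RGB2HSV)
for x in (170,256,340):
    r=np.where(gr[150:240,x,1]<100)[0][0]+150; print(x,r,np.round(fz((x,r-.5),w,154),1)[:2])
c=ctrl.capture("scene")
for q in("tear_left","tear_right","panel"):
    print(q,[(np.round(r["point"],1),np.round(onz(r["point"],c,154),1)[:2]) for r in ctrl.landmark_of(q,c)[:2]])
cv2.imwrite("pics/scene4.png",cv2.resize(c["img"][170:230,125:205,::-1],(800,600),interpolation=cv2.INTER_CUBIC))
print(ctrl.sense())
E
```

```text
170 207 [504.7 -19.2]
256 207 [550.3 -16.5]
340 207 [594.7 -14.1]
tear_left [(array([316.5, 132.8]), array([255.1, 277.2])), (array([146.6, 212.9]), array([ 610.2, -203.3]))]
tear_right [(array([344. , 137.7]), array([276.1, 364.7])), (array([150.1, 187.3]), array([ 517.1, -214.6]))]
panel [(array([210.8, 197.9]), array([549.9, -36.2])), (array([276.1, 156.5]), array([373.8, 145.3]))]
{'time_s': 12.0, 'joints': array([-2.91281386e-01,  4.44051601e-01,  1.51910242e+00, -2.74758620e-05,
        1.17840088e+00, -3.48312636e-01]), 'dq': array([-0.00075553,  0.00053856,  0.00113668,  0.00048718, -0.00014645,
        0.00106871]), 'tau': array([-1.99743093e-02, -4.55550277e+01, -2.43107826e+01, -8.45565082e-03,
       -4.29413718e-03,  8.75473143e-04]), 'eef_pos': array([551.5542924 , -43.9532278 , 154.30714261]), 'ee_rot': array([ 2.25650110e-05,  6.86654634e-01,  7.26983778e-01, -2.86843999e-06]), 'force': array([-0.19820091,  0.28773167,  0.22669361]), 'wrist_torque': array([-0.01203365, -0.01639699,  0.01478908]), 'grip_force': 0.019188106980436714, 'grip_width': 0.49897755436840485}
```

View pics/scene4.png

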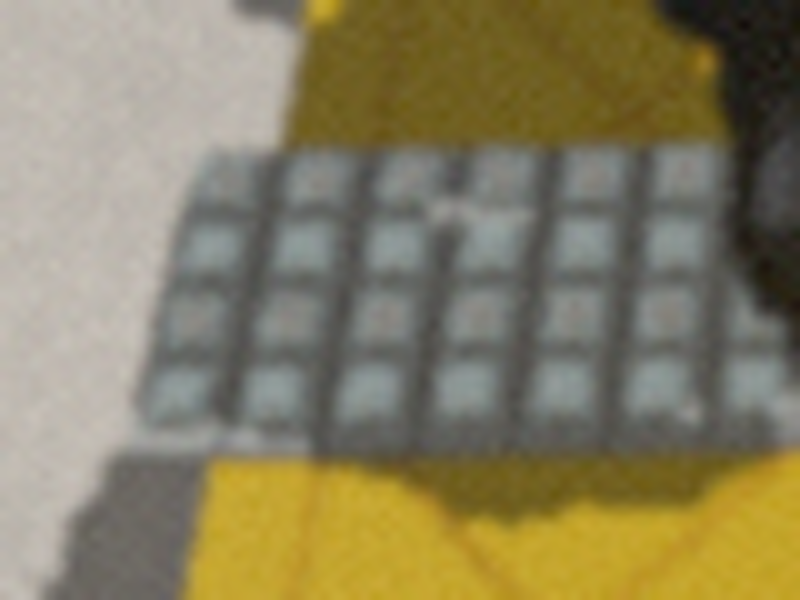

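```bash
python3 - <<'E'
from h import *
import glob
c=ctrl.capture("scene")
full=lambda p:((p[0]+.5)/10+125-.5,(p[1]+.5)/10+170-.5)
k=lid(c)
rows=[(k[k[:,1]==r,0].min()-.5,r) for r in list(range(174,184))+list(range(217,262,3))]
P=np.array([onz(p,c,150)[:2] for p in rows]); f=np.polyfit(P[:,0],P[:,1],1); print(f,np.round(P[:,1]-np.polyval(f,P[:,0]),1),np.round(P[[0,9,10]],1))
for p in ((267,180),(228,390),(361,180),(324,390),(316,440)):
    for z in (154,157): q=onz(full(p),c,z); print(p,z,np.round(q[:2],1),round(q[1]-np.polyval(f,q[0]),1))
E
```

```text
[ -0.64678827 250.2263702 ] [ -3.    0.1   3.3   3.5   6.6   9.7  12.8  15.8  16.   19.1 -53.  -46.8
 -38.  -32.  -26.  -17.6 -11.7  -6.    2.2   7.8  15.7  21.2  26.6  34.3
  39.5] [[ 453.1  -45.9]
 [ 489.7  -47.4]
 [ 621.2 -204.6]]
(267, 180) 154 [ 517.9 -211.1] -126.3
(267, 180) 157 [ 520.6 -209.9] -123.4
(228, 390) 154 [ 595.1 -204.7] -70.0
(228, 390) 157 [ 597.5 -203.5] -67.2
(361, 180) 154 [ 516.8 -184.2] -100.1
(361, 180) 157 [ 519.5 -183.1] -97.3
(324, 390) 154 [ 594.1 -178.5] -44.5
(324, 390) 157 [ 596.5 -177.4] -41.8
(316, 440) 154 [ 611.4 -177. ] -31.8
(316, 440) 157 [ 613.7 -175.9] -29.2
```

The tear line is within about 2 mm of the edge at both ends. I'll back off 1 mm from the pockets and press on the panel.

>>> send_rows --pt "0 0.001 0 0 0 0 0" --pt "0 0 0 0.001 0 0 0" --pt "0 0 0 0.001 0 0 0" --pt "0 0 0 0.0005 0 0 0" --pt "0 0 0 0.0005 0 0 0" --pt "0 0 0 0.0005 0 0 0" --pt "0 0 0 0.0005 0 0 0" --pt "0 0 0 0 0 0 0" --pt "0 0 0 0 0 0 0" --pt "0 0 0 0 0 0 0"

```text
time_s: 13.3
eef_pos: [551.6, -43.0, 152.1]
ee_rot: [0.001, 0.687, 0.727, 0.0]
force: [-6.6, 1.8, 15.2]
grip_width: 0.501
grip_force: 7.8
```

```bash
python3 - <<'E'
from h import *
w=ctrl.capture("wrist"); gr=cv2.cvtColor(w["img"],cv2.COLOR_RGB2HSV)
for x in (170,256,340):
    r=np.where(gr[150:240,x,1]<100)[0][0]+150; print(x,r,np.round(fz((x,r-.5),w,154),1)[:2])
c=ctrl.capture("scene")
cv2.imwrite("pics/scene5.png",cv2.resize(c["img"][170:230,125:205,::-1],(800,600),interpolation=cv2.INTER_CUBIC))
s=ctrl.sense();print(s["time_s"],s["eef_pos"],s["force"])
E
```

```text
170 210 [505.3 -19. ]
256 210 [550.3 -16.2]
340 210 [594.3 -13.9]
13.4 [551.54559497 -42.9697444  152.11524597] [-6.96997836  2.08675967 16.42857616]
```

View pics/scene5.png

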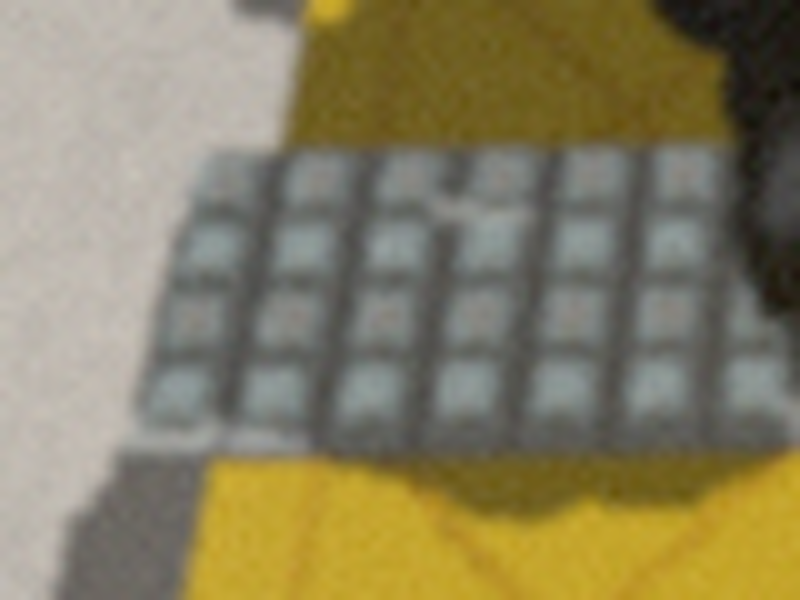

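The card stayed put: the tear gap runs from (267,180) to (228,390), along the line joining the lid edge at (285,140) and (210,460). It is pressed down with about 15 N, so I'll hand in.

```bash
python3 -c "
from rig import ctrl
print(ctrl.finish_job())"
```

```text
the job is handed in; nothing more can be done
None
```

I pushed the card until its first tear line lay along the lid's right edge, within about 2 mm at both ends by my camera measurements, and handed the job in at about 13.4 s with the fingers pressing its panel at about 15 N; the system accepted it without reporting a verdict.

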